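Find the full carton by its weight

TASK

Two identical small white cartons with a blue band stand on the bench; one is full, the other nearly empty, and they look the same. Find out by lifting which is the full one and set it down, without dropping it, flat inside the steel parts tray. The nearly empty one must be standing on the bench where it stood at the start: if you lift it, put it back there.

Things in the scene. Friction and masses are not known exactly. Their poses are not given: they have to be found in the camera images.
- carton_1_center (a point): centre (half-way up) of one of two identical small printed cartons, white with a blue band, 56 mm (its x) x 85 mm (its y) x 41 mm high (z), standing flat on the bench. One of the two is full and weighs 0.55 to 0.8 kg, the other is nearly empty and weighs 0.13 to 0.22 kg; which one is which changes from start to start and cannot be seen. Rigid, closed; grasp it across its 56 mm width from above
- carton_2_center (a point): centre (half-way up) of one of two identical small printed cartons, white with a blue band, 56 mm (its x) x 85 mm (its y) x 41 mm high (z), standing flat on the bench. One of the two is full and weighs 0.55 to 0.8 kg, the other is nearly empty and weighs 0.13 to 0.22 kg; which one is which changes from start to start and cannot be seen. Rigid, closed; grasp it across its 56 mm width from above
- tray: shallow open steel parts tray, fixed to the bench, 170 mm (its x) x 220 mm (its y) x 30 mm high, walls and floor 5 mm thick, rim rounded and up to 33 mm above the bench; origin at the centre of its underside, z up. Empty at the start; a carton fits best with its 85 mm side along the tray's x, which leaves room for fingers on both sides

How it is judged (in metres and radians):
On the way:
1. a white carton with the blue band is lifted clear of the bench (height (world z) of any of carton_1_center, carton_2_center above 0.05 m), for 0.2 s.
At the end, for the whole second after the job is handed in: The full carton (over 4 N on the tray) rests flat on the tray's floor, within 9 degrees of upright, its centre within 50 mm (tray x) and 80 mm (tray y) of the tray's middle; the nearly empty one rests flat on the bench within 50 mm of where it started (((x of carton_1_center in the frame of tray between -0.05 and 0.05 m and y of carton_1_center in the frame of tray between -0.08 and 0.08 m and z of carton_1_center in the frame of tray below 0.034 m and angle between each of carton_1_center, carton_2_center's own z axis and vertical below 0.15 rad and contact force between carton_1 and tray above 4 N and linear speed of each of carton_1, carton_2 below 0.02 m/s and distance of carton_2_center from where it was at the start of the episode below 0.05 m and height (world z) of carton_2_center below 0.03 m) or (x of carton_2_center in the frame of tray between -0.05 and 0.05 m and y of carton_2_center in the frame of tray between -0.08 and 0.08 m and z of carton_2_center in the frame of tray below 0.034 m and angle between each of carton_2_center, carton_1_center's own z axis and vertical below 0.15 rad and contact force between carton_2 and tray above 4 N and linear speed of each of carton_2, carton_1 below 0.02 m/s and distance of carton_1_center from where it was at the start of the episode below 0.05 m and height (world z) of carton_1_center below 0.03 m))); the robot touches nothing.
It fails at once if a carton is dropped or thrown (moves faster than 0.6 m/s, a fall of about 2 cm, out of the fingers) ((contact force between carton_1 and the fingers below 0.05 N and linear speed of carton_1 above 0.6 m/s) or (contact force between carton_2 and the fingers below 0.05 N and linear speed of carton_2 above 0.6 m/s)).
It also fails if it takes over 69 s, if anything falls off the work surface, if the arm or the gripper's body presses on something with over 40 N, if the wrist force passes 120 N, or if a joint passes its speed limit or range.

ROBOT

A 6-joint arm with a two-finger parallel gripper is mounted at the origin on a cart in front of the work surface, level with it; the furniture and walls round the work are solid. World frame = base frame: x ahead of the robot, y to its left, z up, the work surface at z = 0. Lengths are in mm, angles in rad, forces in N, time in s.
With the tool pointing down it reaches from about 300 to 950 mm from the base axis. Payload 3.1 kg.
Tool frame: the origin (TCP) lies at the very end of the fingers, on their centre line; the grasp point (between the pads) lies 19 mm behind it; z points along the fingers, y is the line along which they close (so a half turn about z gives the same grasp; the last joint's range is limited). The gripper opens to 85 mm and grips with 20 to 120 N. Pads are 22 mm wide; open, the fingers measure 114 mm over their backs; the gripper's body (76 mm by 85 mm) begins 54 mm behind the grasp point. The pads swing forward as they close: fully open they stand 13 mm farther back than shut.
Start: joints at [-1.287, 0.308, 1.634, -0, 1.2, -0.07], TCP at [216.514, -586.305, 231.272] pointing down, gripper open.
Joint ranges: [-3.06, 3.06], [-0.79, 1.96], [0.05, 2.63], [-1.19, 4.34], [0.05, 2.64], [-2.94, 2.94]. Speed limits (rad/s): [2.79, 2.79, 3.14, 3.14, 3.14, 3.14].

INTERFACE

Orientations are given as a 3x3 rotation matrix whose columns are the frame's x, y, z axes.
In Python, from station import env, imaging, job gives the robot as it stands. The module is installed in compiled form; this text tells all that it offers.
- The arm moves only by the shell command python3 -m creep 'ROWS'. ROWS is JSON, a list of rows, each an object with "claw": the opening, from 0 (shut) to 1 (fully open); "xyz": the shift along the tool's x, y, z in m, a list of three; "turn": the turn, a rotation vector about the tool's x, y, z in rad, a list of three. In form: [{"claw": claw, "xyz": [tx, ty, tz], "turn": [ax, ay, az]}, ...]. A call has exactly 5 rows; each row shifts and turns the commanded pose from where the row before left it, along the tool's axes as they then stand; what a row does not reach is not made up. A row lasts 1/8 s, in which the tool goes at most 62.5 mm and 10.7 degrees, less where a joint would pass 70% of its speed; a pose out of reach is approached as far as the arm can. A call is refused whole if a number of a shift passes 0.0625 or a number of a turn 0.188, either way. A call with a gripper value outside its range is refused whole. The fingers move at their own pace and stop on an object; the grip force is fixed at half the most. Time passes only in rows, so rows that do not move let the fingers close, or fill a call up. It gives the time, the measured TCP pose, the force, the opening and the grip force at its end, in the units of the state.
- env.get_state(): the state, without advancing time (a new reading comes with each control period).
- imaging.camera(name): name is "scene" or "top" or "wrist"; returns (picture, depth): 384x512x3 uint8, red, green, blue; 384x512 float32, mm along the optical axis (not along the pixel's ray), 0 where there is no reading.
- imaging.get_calibration(name): a dict with "intrinsics" (3x3 intrinsics, pixels), "world_to_cam" (4x4, takes a point from world to camera coordinates). Camera axes: x right, y up, looking along -z (the intrinsics and any distortion apply to the point x, -y, -z); pixel columns grow to the right and rows downward; lengths in mm; the calibration is good to about 2 mm. The wrist camera is an equidistant fisheye: a pixel r from the principal point sees the ray r / f radians off the axis. A picture is of the moment at which its call begins: read the wrist's pose just before it. get_calibration takes no time and is no camera call; for the wrist camera it gives the pose at the moment of the call.
- job.sign_off(): hands the job in; it is judged then, once.
The state is a dict: "time_s": time; "joint_pos": joint angles; "dq": joint speeds; "effort": joint torques, N m; "eef_pos": TCP position; "ee_rot": TCP orientation; "force": force on the tool from outside, world axes, zero at the start; "wrist_torque": the same for the moment, N m; "width": opening from 0.0 (shut) to 1.0 (fully open); "grip_force": force on a finger pad.
Only numpy, scipy, OpenCV 4.12 (cv2) and the standard library are available. Lean on these libraries where they do the work, as an engineer would, in place of code of your own. Each camera call takes 0.05 s, during which the arm holds its last target. There are 200 camera calls.

## Working session

There is one attempt and no reset: what is moved stays moved. The work goes in short steps, Python scripts to look and compute and a shell command to move; the robot and the scene stay as the last step left them, time stands still between calls to the robot, and variables do not carry over. Pictures are saved under pics/ and viewed, at most 10 in all, crops included, and the job is handed in when it is done.

```bash
mkdir -p pics
python3 - <<'E'
from station import env,imaging
import cv2,numpy as np
s=env.get_state();print({k:np.round(v,3).tolist() for k,v in s.items()})
for n in("top","scene"):
    p,d=imaging.camera(n);c=imaging.get_calibration(n);np.savez(f"{n}.npz",p=p,d=d,K=c["intrinsics"],T=c["world_to_cam"])
    cv2.imwrite(f"pics/{n}0.png",p[:,:,::-1])
    print(n,np.round(c["intrinsics"],1).tolist(),np.round(c["world_to_cam"],3).tolist(),[k for k in c])
E
```

```text
{'time_s': 0.0, 'joint_pos': [-1.287, 0.309, 1.635, 0.0, 1.2, -0.07], 'dq': [0.0, 0.001, -0.0, -0.0, -0.002, 0.0], 'effort': [-0.0, -41.525, -27.666, -0.0, 0.01, 0.0], 'eef_pos': [216.281, -585.485, 230.02], 'ee_rot': [[0.938, 0.346, -0.001], [0.346, -0.938, 0.002], [0.0, -0.002, -1.0]], 'force': [-0.78, -0.543, 0.431], 'wrist_torque': [0.01, 0.017, -0.1], 'grip_force': 0.0, 'width': 1.005}
top [[376.1, 0.0, 256.8], [0.0, 376.1, 193.5], [0.0, 0.0, 1.0]] [[0.003, -1.0, -0.018, -121.674], [0.993, 0.001, 0.119, -498.807], [-0.119, -0.019, 0.993, -1017.788], [0.0, 0.0, 0.0, 1.0]] ['intrinsics', 'world_to_cam']
scene [[430.7, 0.0, 249.4], [0.0, 430.7, 185.0], [0.0, 0.0, 1.0]] [[-0.85, -0.526, 0.012, 363.036], [0.325, -0.507, 0.798, -259.167], [-0.414, 0.683, 0.602, -789.278], [0.0, 0.0, 0.0, 1.0]] ['intrinsics', 'world_to_cam']
```

View pics/top0.png

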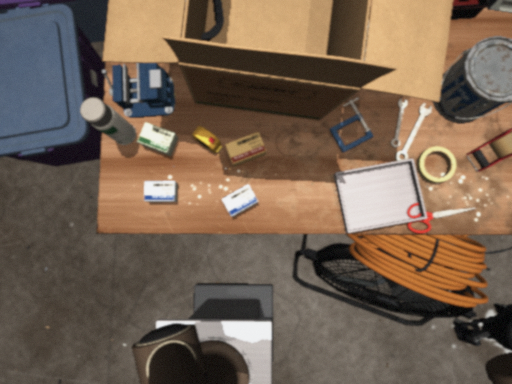

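The top view shows two white/blue cartons at about (159,191) and (240,201), with a green-banded distractor at (157,138). The tray is at about (380,196), and scissors lie near its right edge at (420,215).

```bash
cat > h.py <<'E'
import numpy as np,cv2
def world(z,mask):
    v,u=np.nonzero(mask&(z['d']>0));d=z['d'][v,u];K=z['K']
    P=np.c_[(u-K[0,2])/K[0,0]*d,-(v-K[1,2])/K[1,1]*d,-d,np.ones_like(d)]
    return (np.linalg.inv(z['T'])@P.T).T[:,:3]
def rect(P):
    (c,s,a)=cv2.minAreaRect(P[:,:2].astype(np.float32));return np.round(c,1),np.round(s,1),round(a,1)
E
python3 - <<'E'
from h import *
z=np.load('top.npz');z={k:z[k] for k in z}
W=np.zeros((384,512,3))
W[:]=world({**z,'d':np.where(z['d']>0,z['d'],1)},np.ones((384,512),bool)).reshape(384,512,3)
for n,(u,v,r) in dict(A=(159,191,25),B=(240,201,28),G=(157,138,26)).items():
    m=np.zeros((384,512),bool);m[v-r:v+r,u-r:u+r]=1
    m&=(W[:,:,2]>30)&(W[:,:,2]<60)
    k,l=cv2.connectedComponents(m.astype(np.uint8)); m=l==l[v,u]
    P=W[m];print(n,m.sum(),rect(P),np.median(P[:,2]))
m=np.zeros((384,512),bool);m[150:240,325:435]=1
print('bench',[np.round(W[v,u],0) for v,u in((215,120),(215,300),(170,290))])
floor=W[175:215,355:405].reshape(-1,3);print('floor z',np.median(floor[:,2]))
g=z['p'].astype(int);sat=g.max(2)-g.min(2)
t=(m&(sat<40)&(W[:,:,2]<60)).astype(np.uint8);t=cv2.morphologyEx(t,cv2.MORPH_OPEN,np.ones((3,3)))
k,l=cv2.connectedComponents(t);t=l==l[195,380];P=W[t];print('tray',t.sum(),rect(P))
for b in range(0,4):pass
c=cv2.resize(z['p'][120:245,100:480],None,fx=2.1,fy=2.1,interpolation=cv2.INTER_CUBIC);cv2.imwrite('pics/crop.png',c[:,:,::-1])
E
```

```text
A 620 (array([506.1, 150.8]), array([54. , 85.7]), 0.2) 39.356042925003294
B 621 (array([481. , -71.8]), array([55.9, 84.9]), 29.8) 39.563830184105655
G 733 (array([655.9, 163. ]), array([91.6, 60.8]), 69.6) 49.344108369202786
bench [array([440., 272.,  -4.]), array([ 441., -243.,   -2.]), array([ 571., -215.,   -1.])]
floor z 3.9018684115706037
tray 5248 (array([ 490.7, -471.4]), array([251.1, 240.8]), 10.3)
```

View pics/crop.png

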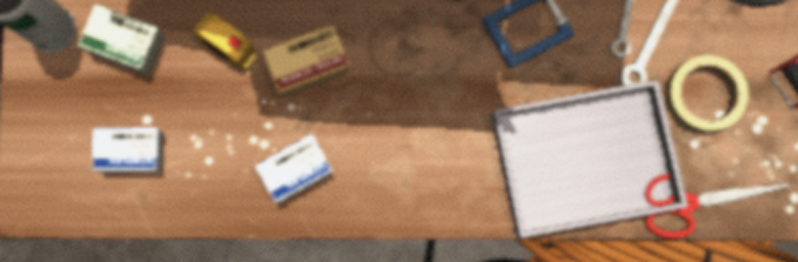

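View pics/scene0.png

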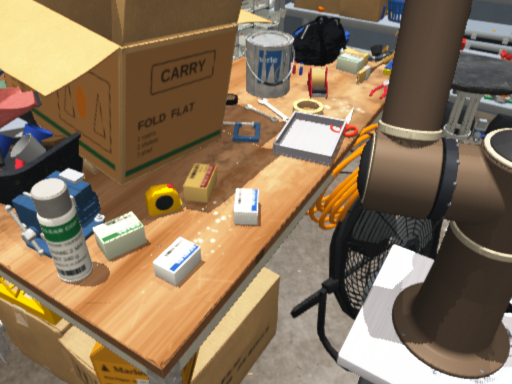

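The crop shows the tray rim corners at about (497,112), (657,85), (685,205) and (522,237), with the scissors lying over the lower-right rim. The scene view confirms this and shows a clear path to the cartons.

```bash
cat >> h.py <<'E'
def plan(goal,ang=None):
    from station import env
    s=env.get_state();R=np.array(s['ee_rot']);p=np.array(s['eef_pos'])
    a=np.degrees(np.arctan2(R[1,1],R[0,1]))
    print('t',round(s['time_s'],2),'p',p.round(1),'yang',round(a,1),'tilt',np.round(R[:,2],3),'w',round(s['width'],2),'gf',round(s['grip_force'],1),'F',np.round(s['force'],1),'q',np.round(s['joint_pos'],2))
    ang=a if ang is None else ang; da=(ang-a+90)%180-90
    for k in((da,) if abs(da)<3 else (da,da-180*np.sign(da))):print('tool z turn rad',round(-np.radians(k),3),'q6 then',round(s['joint_pos'][5]-np.radians(k),2))
    D=np.array(goal)-p
    for k in (0,da,da-180*np.sign(da)):
        c,n=np.cos(np.radians(k)),np.sin(np.radians(k));Rz=np.array([[c,-n,0],[n,c,0],[0,0,1]])
        print('after turn',round(k,1),'shift mm',((Rz@R).T@D).round(1))
E
python3 - <<'E'
from h import *
z=np.load('top.npz');K=z['K'];Ti=np.linalg.inv(z['T'])
c=np.array([[497,112],[657,85],[685,205],[522,237]])/2.1+[100,120]
Q=[]
for u,v in c:
    r=Ti[:3,:3]@[(u-K[0,2])/K[0,0],-(v-K[1,2])/K[1,1],-1];o=Ti[:3,3];Q.append(o+r*(31-o[2])/r[2])
Q=np.array(Q);print(Q.round(0),Q.mean(0),[np.linalg.norm(Q[i]-Q[i-1]).round() for i in range(4)],[np.degrees(np.arctan2(*(Q[i]-Q[j])[1::-1])) for i,j in((1,0),(2,3),(0,3),(1,2))])
plan([481,-71.8,120],29.8)
E
```

```text
[[ 556. -343.   31.]
 [ 592. -555.   31.]
 [ 433. -584.   31.]
 [ 391. -372.   31.]] [ 492.75395622 -463.25452866   31.        ] [np.float64(167.0), np.float64(215.0), np.float64(162.0), np.float64(216.0)] [np.float64(-80.29527745338383), np.float64(-78.79907229829475), np.float64(9.896723128691768), np.float64(10.28629853085594)]
t 0.1 p [ 216.3 -585.6  230.1] yang -69.7 tilt [-0.001  0.002 -1.   ] w 1.0 gf 0.0 F [-0.4  0.1 -0.7] q [-1.29  0.31  1.64 -0.    1.2  -0.07]
tool z turn rad 1.405 q6 then 1.33
tool z turn rad -1.737 q6 then -1.81
after turn 0 shift mm [ 426.3 -390.   111. ]
after turn -80.5 shift mm [-314.3 -484.8  111.1]
after turn 99.5 shift mm [314.2 485.3 109.1]
```

```bash
R='x'; 
python3 -m creep '[{"claw":1,"xyz":[0.0426,-0.039,0],"turn":[0,0,0]},{"claw":1,"xyz":[0.0426,-0.039,0],"turn":[0,0,0]},{"claw":1,"xyz":[0.0426,-0.039,0],"turn":[0,0,0]},{"claw":1,"xyz":[0.0426,-0.039,0],"turn":[0,0,0]},{"claw":1,"xyz":[0.0426,-0.039,0],"turn":[0,0,0]}]'
python3 -m creep '[{"claw":1,"xyz":[0.0426,-0.039,0],"turn":[0,0,0]},{"claw":1,"xyz":[0.0426,-0.039,0],"turn":[0,0,0]},{"claw":1,"xyz":[0.0426,-0.039,0],"turn":[0,0,0]},{"claw":1,"xyz":[0.0426,-0.039,0],"turn":[0,0,0]},{"claw":1,"xyz":[0.0426,-0.039,0],"turn":[0,0,0]}]'
python3 -m creep '[{"claw":1,"xyz":[0,0,0.012],"turn":[0,0,0.175]},{"claw":1,"xyz":[0,0,0.012],"turn":[0,0,0.175]},{"claw":1,"xyz":[0,0,0.012],"turn":[0,0,0.175]},{"claw":1,"xyz":[0,0,0.012],"turn":[0,0,0.175]},{"claw":1,"xyz":[0,0,0.012],"turn":[0,0,0.175]}]'
python3 -m creep '[{"claw":1,"xyz":[0,0,0.012],"turn":[0,0,0.175]},{"claw":1,"xyz":[0,0,0.012],"turn":[0,0,0.175]},{"claw":1,"xyz":[0,0,0.012],"turn":[0,0,0.175]},{"claw":1,"xyz":[0,0,0],"turn":[0,0,0]},{"claw":1,"xyz":[0,0,0],"turn":[0,0,0]}]'
python3 - <<'E'
from h import *
plan([481,-71.8,6],29.8)
from station import imaging
p,d=imaging.camera('wrist');cv2.imwrite('pics/w1.png',p[:,:,::-1])
E
```

```text
time_s: 0.72
eef_pos: [349.1, -327.7, 230.9]
ee_rot: [[0.938, 0.346, -0.0], [0.346, -0.938, 0.0], [0.0, -0.0, -1.0]]
force: [1.3, 0.0, -0.6]
width: 1.003
grip_force: 0.0
time_s: 1.35
eef_pos: [481.4, -71.0, 231.1]
ee_rot: [[0.938, 0.347, -0.0], [0.347, -0.938, -0.0], [-0.0, 0.0, -1.0]]
force: [0.3, -1.4, 0.5]
width: 1.001
grip_force: 0.0
time_s: 1.98
eef_pos: [480.5, -72.7, 170.4]
ee_rot: [[0.864, -0.503, -0.001], [-0.503, -0.864, 0.0], [-0.001, 0.0, -1.0]]
force: [0.4, 0.5, -0.2]
width: 1.003
grip_force: 0.0
time_s: 2.6
eef_pos: [481.1, -72.9, 135.5]
ee_rot: [[0.503, -0.864, 0.0], [-0.864, -0.503, -0.0], [0.0, -0.0, -1.0]]
force: [-0.2, 0.3, -0.1]
width: 0.996
grip_force: 0.0
t 2.6 p [481.1 -72.9 135.5] yang -149.8 tilt [ 0. -0. -1.] w 1.0 gf 0.0 F [-0.2  0.3 -0.1] q [-0.24  0.16  2.03  0.    0.95  2.37]
tool z turn rad 0.007 q6 then 2.38
after turn 0 shift mm [ -1.   -0.4 129.5]
after turn -0.4 shift mm [ -1.   -0.4 129.5]
after turn 179.6 shift mm [  1.    0.4 129.5]
```

View pics/w1.png

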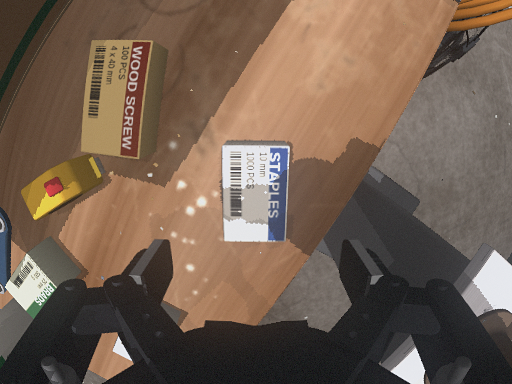

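The wrist view shows the carton at about (255,191), square between the fingers (about 155 and 355). I'll descend and close.

```bash
python3 -m creep '[{"claw":1,"xyz":[0,0,0.035],"turn":[0,0,0]},{"claw":1,"xyz":[0,0,0.03],"turn":[0,0,0]},{"claw":1,"xyz":[0,0,0.03],"turn":[0,0,0]},{"claw":1,"xyz":[0,0,0.02],"turn":[0,0,0]},{"claw":1,"xyz":[0,0,0.014],"turn":[0,0,0]}]'
python3 -m creep '[{"claw":0,"xyz":[0,0,0],"turn":[0,0,0]},{"claw":0,"xyz":[0,0,0],"turn":[0,0,0]},{"claw":0,"xyz":[0,0,0],"turn":[0,0,0]},{"claw":0,"xyz":[0,0,0],"turn":[0,0,0]},{"claw":0,"xyz":[0,0,0],"turn":[0,0,0]}]'
python3 -m creep '[{"claw":0,"xyz":[0,0,0],"turn":[0,0,0]},{"claw":0,"xyz":[0,0,0],"turn":[0,0,0]},{"claw":0,"xyz":[0,0,0],"turn":[0,0,0]},{"claw":0,"xyz":[0,0,0],"turn":[0,0,0]},{"claw":0,"xyz":[0,0,0],"turn":[0,0,0]}]'
```

```text
time_s: 3.28
eef_pos: [481.2, -72.9, 5.8]
ee_rot: [[0.502, -0.865, 0.0], [-0.865, -0.502, -0.0], [0.0, -0.0, -1.0]]
force: [-0.3, -0.6, -0.2]
width: 0.995
grip_force: 0.0
time_s: 3.9
eef_pos: [482.0, -73.1, 7.2]
ee_rot: [[0.501, -0.865, 0.002], [-0.865, -0.501, -0.0], [0.001, -0.001, -1.0]]
force: [0.6, -0.7, 6.1]
width: 0.634
grip_force: 64.9
time_s: 4.53
eef_pos: [482.0, -73.1, 7.2]
ee_rot: [[0.501, -0.865, 0.002], [-0.865, -0.501, -0.0], [0.001, -0.001, -1.0]]
force: [0.4, 0.1, 5.8]
width: 0.632
grip_force: 65.0
```

```bash
python3 -m creep '[{"claw":0,"xyz":[0,0,-0.006],"turn":[0,0,0]},{"claw":0,"xyz":[0,0,-0.01],"turn":[0,0,0]},{"claw":0,"xyz":[0,0,-0.015],"turn":[0,0,0]},{"claw":0,"xyz":[0,0,-0.015],"turn":[0,0,0]},{"claw":0,"xyz":[0,0,-0.014],"turn":[0,0,0]}]'
python3 -m creep '[{"claw":0,"xyz":[0,0,0],"turn":[0,0,0]},{"claw":0,"xyz":[0,0,0],"turn":[0,0,0]},{"claw":0,"xyz":[0,0,0],"turn":[0,0,0]},{"claw":0,"xyz":[0,0,0],"turn":[0,0,0]},{"claw":0,"xyz":[0,0,0],"turn":[0,0,0]}]'
python3 -m creep '[{"claw":0,"xyz":[0,0,0],"turn":[0,0,0]},{"claw":0,"xyz":[0,0,0],"turn":[0,0,0]},{"claw":0,"xyz":[0,0,0],"turn":[0,0,0]},{"claw":0,"xyz":[0,0,0],"turn":[0,0,0]},{"claw":0,"xyz":[0,0,0],"turn":[0,0,0]}]'
python3 - <<'E'
from h import *
plan([497,-443,130],-80)
E
```

```text
time_s: 5.15
eef_pos: [481.4, -73.0, 67.7]
ee_rot: [[0.501, -0.866, 0.001], [-0.866, -0.501, -0.0], [0.001, -0.001, -1.0]]
force: [0.1, 0.3, -1.5]
width: 0.629
grip_force: 64.0
time_s: 5.78
eef_pos: [480.7, -72.8, 65.9]
ee_rot: [[0.501, -0.866, -0.001], [-0.866, -0.501, 0.0], [-0.001, 0.001, -1.0]]
force: [-0.7, -0.0, -2.0]
width: 0.634
grip_force: 64.1
time_s: 6.4
eef_pos: [481.0, -72.8, 66.3]
ee_rot: [[0.501, -0.866, -0.0], [-0.866, -0.501, 0.0], [-0.0, 0.0, -1.0]]
force: [-0.2, -0.4, -1.2]
width: 0.637
grip_force: 64.1
t 6.4 p [481.  -72.8  66.3] yang -149.9 tilt [-0.  0. -1.] w 0.64 gf 64.1 F [-0.2 -0.4 -1.2] q [-0.24  0.28  2.06  0.    0.8   2.38]
tool z turn rad -1.221 q6 then 1.16
tool z turn rad 1.921 q6 then 4.3
after turn 0 shift mm [328.4 171.6 -63.7]
after turn 69.9 shift mm [-48.5 367.3 -63.7]
after turn -110.1 shift mm [  48.5 -367.3  -63.7]
```

Weight is about 1.6 N, so this is the nearly empty carton. I'll put it back.

```bash
python3 -m creep '[{"claw":0,"xyz":[0,0,0.016],"turn":[0,0,0]},{"claw":0,"xyz":[0,0,0.016],"turn":[0,0,0]},{"claw":0,"xyz":[0,0,0.014],"turn":[0,0,0]},{"claw":0,"xyz":[0,0,0.009],"turn":[0,0,0]},{"claw":0,"xyz":[0,0,0.0045],"turn":[0,0,0]}]'
python3 -m creep '[{"claw":0,"xyz":[0,0,0],"turn":[0,0,0]},{"claw":1,"xyz":[0,0,0],"turn":[0,0,0]},{"claw":1,"xyz":[0,0,0],"turn":[0,0,0]},{"claw":1,"xyz":[0,0,0],"turn":[0,0,0]},{"claw":1,"xyz":[0,0,0],"turn":[0,0,0]}]'
python3 -m creep '[{"claw":1,"xyz":[0,0,0],"turn":[0,0,0]},{"claw":1,"xyz":[0,0,-0.02],"turn":[0,0,0]},{"claw":1,"xyz":[0,0,-0.04],"turn":[0,0,0]},{"claw":1,"xyz":[0,0,-0.04],"turn":[0,0,0]},{"claw":1,"xyz":[0,0,-0.04],"turn":[0,0,0]}]'
python3 - <<'E'
from h import *
plan([506,150.8,6],0.2)
E
```

```text
time_s: 7.02
eef_pos: [480.0, -72.6, 7.2]
ee_rot: [[0.501, -0.866, -0.004], [-0.866, -0.501, 0.001], [-0.003, 0.003, -1.0]]
force: [-13.1, 2.8, 38.5]
width: 0.636
grip_force: 68.8
time_s: 7.65
eef_pos: [481.1, -72.9, 6.8]
ee_rot: [[0.501, -0.866, 0.0], [-0.866, -0.501, -0.0], [0.0, -0.0, -1.0]]
force: [-0.4, -0.0, -0.3]
width: 0.999
grip_force: 0.0
time_s: 8.28
eef_pos: [480.7, -72.8, 147.9]
ee_rot: [[0.501, -0.866, -0.0], [-0.866, -0.501, 0.0], [-0.0, 0.0, -1.0]]
force: [0.8, -0.7, -0.0]
width: 1.002
grip_force: 0.0
t 8.28 p [480.7 -72.8 147.9] yang -149.9 tilt [-0.  0. -1.] w 1.0 gf 0.0 F [ 0.8 -0.7 -0. ] q [-0.24  0.14  2.02 -0.    0.97  2.38]
tool z turn rad 0.521 q6 then 2.9
tool z turn rad -2.621 q6 then -0.24
after turn 0 shift mm [-180.9 -133.9  141.9]
after turn -29.9 shift mm [-223.5  -26.1  141.9]
after turn 150.1 shift mm [223.5  26.  141.9]
```

```bash
python3 -m creep '[{"claw":1,"xyz":[0,0,0],"turn":[0,0,-0.175]},{"claw":1,"xyz":[0,0,0],"turn":[0,0,-0.175]},{"claw":1,"xyz":[0,0,0],"turn":[0,0,-0.175]},{"claw":1,"xyz":[0,0,0],"turn":[0,0,-0.175]},{"claw":1,"xyz":[0,0,0],"turn":[0,0,-0.175]}]' >/dev/null
python3 -m creep '[{"claw":1,"xyz":[0,0,0],"turn":[0,0,-0.175]},{"claw":1,"xyz":[0,0,0],"turn":[0,0,-0.175]},{"claw":1,"xyz":[0,0,0],"turn":[0,0,-0.175]},{"claw":1,"xyz":[0,0,0],"turn":[0,0,-0.175]},{"claw":1,"xyz":[0,0,0],"turn":[0,0,-0.175]}]' >/dev/null
python3 -m creep '[{"claw":1,"xyz":[0,0,0],"turn":[0,0,-0.175]},{"claw":1,"xyz":[0,0,0],"turn":[0,0,-0.175]},{"claw":1,"xyz":[0,0,0],"turn":[0,0,-0.175]},{"claw":1,"xyz":[0,0,0],"turn":[0,0,-0.175]},{"claw":1,"xyz":[0,0,0],"turn":[0,0,-0.171]}]' >/dev/null
python3 -m creep '[{"claw":1,"xyz":[0.045,0.0052,0],"turn":[0,0,0]},{"claw":1,"xyz":[0.045,0.0052,0],"turn":[0,0,0]},{"claw":1,"xyz":[0.045,0.0052,0],"turn":[0,0,0]},{"claw":1,"xyz":[0.045,0.0052,0],"turn":[0,0,0]},{"claw":1,"xyz":[0.0435,0.0052,0],"turn":[0,0,0]}]'
python3 - <<'E'
from h import *
plan([506,150.8,7],0.2)
from station import imaging
p,d=imaging.camera('wrist');cv2.imwrite('pics/w2.png',p[:,:,::-1])
E
```

```text
time_s: 10.78
eef_pos: [506.0, 152.2, 146.8]
ee_rot: [[-0.004, 1.0, 0.0], [1.0, 0.004, -0.0], [-0.0, 0.0, -1.0]]
force: [0.2, -0.5, 0.5]
width: 0.997
grip_force: 0.0
t 10.78 p [506.  152.2 146.8] yang 0.2 tilt [ 0. -0. -1.] w 1.0 gf 0.0 F [ 0.2 -0.5  0.5] q [ 0.21  0.22  1.93 -0.    0.99  0.21]
tool z turn rad 0.001 q6 then 0.21
after turn 0 shift mm [-1.400e+00 -1.000e-01  1.398e+02]
after turn -0.0 shift mm [-1.400e+00 -1.000e-01  1.398e+02]
after turn 180.0 shift mm [  1.4   0.  139.8]
```

View pics/w2.png

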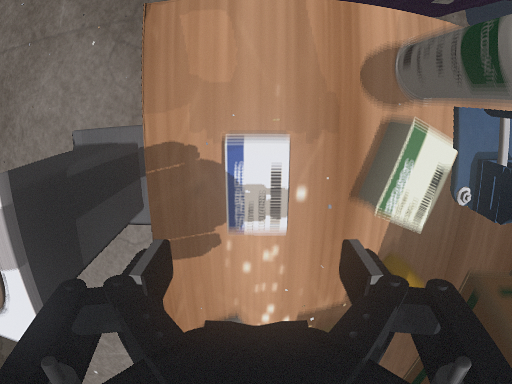

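The carton is centred at (257,185), square between the fingers, and the green carton is clear of the right finger.

```bash
python3 -m creep '[{"claw":1,"xyz":[0,0,0.035],"turn":[0,0,0]},{"claw":1,"xyz":[0,0,0.035],"turn":[0,0,0]},{"claw":1,"xyz":[0,0,0.03],"turn":[0,0,0]},{"claw":1,"xyz":[0,0,0.025],"turn":[0,0,0]},{"claw":1,"xyz":[0,0,0.014],"turn":[0,0,0]}]'
python3 -m creep '[{"claw":0,"xyz":[0,0,0],"turn":[0,0,0]},{"claw":0,"xyz":[0,0,0],"turn":[0,0,0]},{"claw":0,"xyz":[0,0,0],"turn":[0,0,0]},{"claw":0,"xyz":[0,0,0],"turn":[0,0,0]},{"claw":0,"xyz":[0,0,0],"turn":[0,0,0]}]'
python3 -m creep '[{"claw":0,"xyz":[0,0,0],"turn":[0,0,0]},{"claw":0,"xyz":[0,0,-0.01],"turn":[0,0,0]},{"claw":0,"xyz":[0,0,-0.02],"turn":[0,0,0]},{"claw":0,"xyz":[0,0,-0.03],"turn":[0,0,0]},{"claw":0,"xyz":[0,0,-0.03],"turn":[0,0,0]}]'
python3 -m creep '[{"claw":0,"xyz":[0,0,-0.025],"turn":[0,0,0]},{"claw":0,"xyz":[0,0,-0.015],"turn":[0,0,0]},{"claw":0,"xyz":[0,0,0],"turn":[0,0,0]},{"claw":0,"xyz":[0,0,0],"turn":[0,0,0]},{"claw":0,"xyz":[0,0,0],"turn":[0,0,0]}]'
python3 - <<'E'
from h import *
plan([497,-441,137],-80)
E
```

```text
time_s: 11.45
eef_pos: [505.0, 150.4, 6.3]
ee_rot: [[-0.004, 1.0, -0.002], [1.0, 0.004, -0.0], [-0.0, -0.002, -1.0]]
force: [-1.1, -0.1, 0.7]
width: 1.004
grip_force: 0.0
time_s: 12.08
eef_pos: [507.2, 150.9, 8.8]
ee_rot: [[-0.004, 1.0, 0.002], [1.0, 0.004, 0.0], [0.0, 0.002, -1.0]]
force: [1.2, -1.4, 3.9]
width: 0.634
grip_force: 67.7
time_s: 12.7
eef_pos: [503.5, 150.3, 96.8]
ee_rot: [[-0.004, 1.0, -0.005], [1.0, 0.004, -0.001], [-0.001, -0.005, -1.0]]
force: [-0.2, 0.4, -7.0]
width: 0.632
grip_force: 66.7
time_s: 13.32
eef_pos: [504.8, 150.5, 136.2]
ee_rot: [[-0.004, 1.0, -0.003], [1.0, 0.004, -0.001], [-0.001, -0.003, -1.0]]
force: [-0.5, -0.2, -6.1]
width: 0.63
grip_force: 67.0
t 13.32 p [504.8 150.5 136.2] yang 0.2 tilt [-0.003 -0.001 -1.   ] w 0.63 gf 67.0 F [-0.5 -0.2 -6.1] q [0.21 0.24 1.94 0.   0.97 0.2 ]
tool z turn rad 1.4 q6 then 1.6
tool z turn rad -1.741 q6 then -1.54
after turn 0 shift mm [-5.914e+02 -1.020e+01 -4.000e-01]
after turn -80.2 shift mm [-110.4  581.1   -2.5]
after turn 99.8 shift mm [ 110.4 -581.1    1. ]
```

About 6.1 N: this is the full one. I'll carry it to the tray.

```bash
python3 -m creep '[{"claw":0,"xyz":[-0.02,-0.0007,0],"turn":[0,0,0]},{"claw":0,"xyz":[-0.035,-0.0007,0],"turn":[0,0,0]},{"claw":0,"xyz":[-0.0425,-0.0007,0],"turn":[0,0,0]},{"claw":0,"xyz":[-0.0425,-0.0007,0],"turn":[0,0,0]},{"claw":0,"xyz":[-0.0425,-0.0007,0],"turn":[0,0,0]}]'>/dev/null
python3 -m creep '[{"claw":0,"xyz":[-0.0425,-0.0007,0],"turn":[0,0,0]},{"claw":0,"xyz":[-0.0425,-0.0007,0],"turn":[0,0,0]},{"claw":0,"xyz":[-0.0425,-0.0007,0],"turn":[0,0,0]},{"claw":0,"xyz":[-0.0425,-0.0007,0],"turn":[0,0,0]},{"claw":0,"xyz":[-0.0425,-0.0007,0],"turn":[0,0,0]}]'>/dev/null
python3 -m creep '[{"claw":0,"xyz":[-0.0425,-0.0007,0],"turn":[0,0,0]},{"claw":0,"xyz":[-0.0425,-0.0007,0],"turn":[0,0,0]},{"claw":0,"xyz":[-0.0425,-0.0007,0],"turn":[0,0,0]},{"claw":0,"xyz":[-0.0425,-0.0007,0],"turn":[0,0,0]},{"claw":0,"xyz":[-0.026,-0.0007,0],"turn":[0,0,0]}]'>/dev/null
python3 -m creep '[{"claw":0,"xyz":[0,0,0],"turn":[0,0,0.12]},{"claw":0,"xyz":[0,0,0],"turn":[0,0,0.16]},{"claw":0,"xyz":[0,0,0],"turn":[0,0,0.16]},{"claw":0,"xyz":[0,0,0],"turn":[0,0,0.16]},{"claw":0,"xyz":[0,0,0],"turn":[0,0,0.16]}]' >/dev/null
python3 -m creep '[{"claw":0,"xyz":[0,0,0],"turn":[0,0,0.16]},{"claw":0,"xyz":[0,0,0],"turn":[0,0,0.16]},{"claw":0,"xyz":[0,0,0],"turn":[0,0,0.16]},{"claw":0,"xyz":[0,0,0],"turn":[0,0,0.16]},{"claw":0,"xyz":[0,0,0],"turn":[0,0,0]}]'
python3 - <<'E'
from h import *
plan([497,-441,13],-80)
from station import imaging
for n in('top','wrist'):
    p,d=imaging.camera(n);cv2.imwrite(f'pics/{n}3.png',p[:,:,::-1])
E
```

```text
time_s: 16.45
eef_pos: [496.6, -440.5, 136.6]
ee_rot: [[0.985, 0.175, -0.002], [0.175, -0.985, 0.001], [-0.002, -0.002, -1.0]]
force: [0.0, 0.3, -6.1]
width: 0.634
grip_force: 66.7
t 16.45 p [ 496.6 -440.5  136.6] yang -79.9 tilt [-0.002  0.001 -1.   ] w 0.63 gf 66.7 F [ 0.   0.3 -6.1] q [-0.79  0.48  1.6  -0.    1.06  0.6 ]
tool z turn rad 0.001 q6 then 0.61
after turn 0 shift mm [  0.5   0.7 123.6]
after turn -0.1 shift mm [  0.5   0.7 123.6]
after turn 179.9 shift mm [-1.000e-01 -4.000e-01  1.236e+02]
```

View pics/wrist3.png

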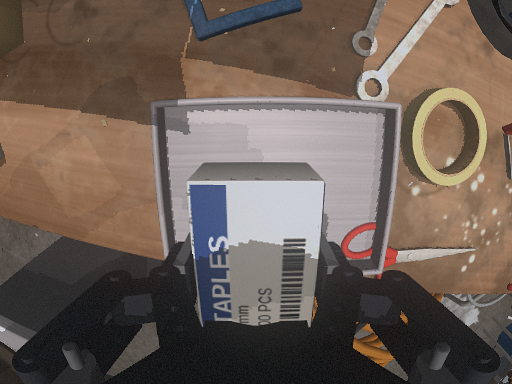

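The carton hangs square over the tray, tray rim from about (155,100) to (400,105). The scissors' handle at (360,240) is clear of the spot. I'll lower slowly.

```bash
python3 -m creep '[{"claw":0,"xyz":[0,0,0.02],"turn":[0,0,0]},{"claw":0,"xyz":[0,0,0.025],"turn":[0,0,0]},{"claw":0,"xyz":[0,0,0.025],"turn":[0,0,0]},{"claw":0,"xyz":[0,0,0.025],"turn":[0,0,0]},{"claw":0,"xyz":[0,0,0.012],"turn":[0,0,0]}]'
python3 -m creep '[{"claw":0,"xyz":[0,0,0.006],"turn":[0,0,0]},{"claw":0,"xyz":[0,0,0.003],"turn":[0,0,0]},{"claw":0,"xyz":[0,0,0.002],"turn":[0,0,0]},{"claw":0,"xyz":[0,0,0.002],"turn":[0,0,0]},{"claw":0,"xyz":[0,0,0],"turn":[0,0,0]}]'
```

```text
time_s: 17.18
eef_pos: [496.2, -438.5, 27.3]
ee_rot: [[0.985, 0.175, -0.004], [0.175, -0.985, 0.004], [-0.003, -0.004, -1.0]]
force: [0.4, 0.5, -5.8]
width: 0.636
grip_force: 66.5
time_s: 17.8
eef_pos: [498.1, -440.4, 18.1]
ee_rot: [[0.985, 0.174, 0.0], [0.174, -0.985, -0.0], [0.0, 0.0, -1.0]]
force: [-0.0, -0.7, -6.3]
width: 0.634
grip_force: 66.5
```

```bash
python3 -m creep '[{"claw":0,"xyz":[0,0,0.001],"turn":[0,0,0]},{"claw":0,"xyz":[0,0,0.001],"turn":[0,0,0]},{"claw":0,"xyz":[0,0,0.001],"turn":[0,0,0]},{"claw":0,"xyz":[0,0,0.001],"turn":[0,0,0]},{"claw":0,"xyz":[0,0,0],"turn":[0,0,0]}]'
python3 -m creep '[{"claw":0,"xyz":[0,0,0.001],"turn":[0,0,0]},{"claw":0,"xyz":[0,0,0],"turn":[0,0,0]},{"claw":0,"xyz":[0,0,0],"turn":[0,0,0]},{"claw":0,"xyz":[0,0,0],"turn":[0,0,0]},{"claw":0,"xyz":[0,0,0],"turn":[0,0,0]}]'
```

```text
time_s: 18.42
eef_pos: [498.0, -440.4, 13.9]
ee_rot: [[0.985, 0.174, 0.0], [0.174, -0.985, -0.0], [0.0, 0.0, -1.0]]
force: [-0.4, 0.5, -5.1]
width: 0.632
grip_force: 66.7
time_s: 19.05
eef_pos: [498.1, -440.4, 13.8]
ee_rot: [[0.985, 0.174, -0.0], [0.174, -0.985, -0.0], [-0.0, 0.0, -1.0]]
force: [-4.1, 3.9, 5.6]
width: 0.628
grip_force: 68.2
```

It's on the tray floor. I'll release, retreat and check.

```bash
python3 -m creep '[{"claw":1,"xyz":[0,0,0],"turn":[0,0,0]},{"claw":1,"xyz":[0,0,0],"turn":[0,0,0]},{"claw":1,"xyz":[0,0,0],"turn":[0,0,0]},{"claw":1,"xyz":[0,0,0],"turn":[0,0,0]},{"claw":1,"xyz":[0,0,0],"turn":[0,0,0]}]'
python3 -m creep '[{"claw":1,"xyz":[0,0,-0.015],"turn":[0,0,0]},{"claw":1,"xyz":[0,0,-0.03],"turn":[0,0,0]},{"claw":1,"xyz":[0,0,-0.05],"turn":[0,0,0]},{"claw":1,"xyz":[0,0,-0.06],"turn":[0,0,0]},{"claw":1,"xyz":[0,0,-0.06],"turn":[0,0,0]}]'
python3 -m creep '[{"claw":1,"xyz":[-0.04,0,0],"turn":[0,0,0]},{"claw":1,"xyz":[-0.05,0,0],"turn":[0,0,0]},{"claw":1,"xyz":[-0.05,0,0],"turn":[0,0,0]},{"claw":1,"xyz":[0,0,0],"turn":[0,0,0]},{"claw":1,"xyz":[0,0,0],"turn":[0,0,0]}]'
python3 - <<'E'
from h import *
from station import imaging
p,d=imaging.camera('scene');c=cv2.resize(p[80:300,90:390],None,fx=2.5,fy=2.5);cv2.imwrite('pics/end.png',c[:,:,::-1])
p,d=imaging.camera('top');c=cv2.resize(p[120:245,100:480],None,fx=2.1,fy=2.1);cv2.imwrite('pics/endtop.png',c[:,:,::-1])
E
```

```text
time_s: 19.68
eef_pos: [498.0, -440.4, 12.7]
ee_rot: [[0.985, 0.174, 0.0], [0.174, -0.985, -0.0], [0.0, 0.0, -1.0]]
force: [0.1, 0.3, -1.2]
width: 1.001
grip_force: 0.0
time_s: 20.3
eef_pos: [497.9, -440.2, 230.8]
ee_rot: [[0.985, 0.174, 0.001], [0.174, -0.985, -0.001], [0.001, 0.001, -1.0]]
force: [1.0, -0.6, -0.4]
width: 0.997
grip_force: 0.0
time_s: 20.92
eef_pos: [360.6, -465.0, 228.9]
ee_rot: [[0.985, 0.173, 0.002], [0.173, -0.985, -0.001], [0.001, 0.002, -1.0]]
force: [0.7, -0.3, 0.5]
width: 0.996
grip_force: 0.0
```

View pics/end.png

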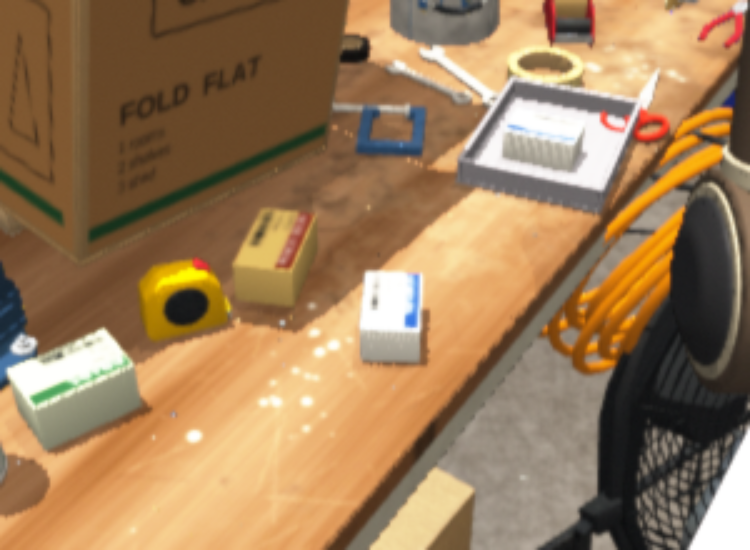

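View pics/endtop.png

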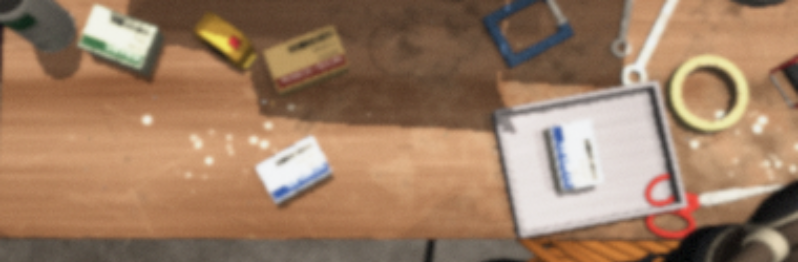

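The full carton lies flat in the tray at (575,158). The light one stands at its start, (294,170), unchanged from the first crop.

```bash
python3 -c "
from station import job
print(job.sign_off())"
```

```text
the job is handed in; nothing more can be done
None
```

The full carton (about 6 N when lifted) is flat in the tray, the nearly empty one (about 1.6 N) is back where it stood, and the job was handed in at about 21 s; sign-off returned no verdict.

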